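# Close the denture reline jig

## Robot

A 6-joint arm with a two-finger parallel gripper is mounted at the origin on a cart in front of the work surface, level with it; the furniture and walls round the work are solid. World frame = base frame: x ahead of the robot, y to its left, z up, the work surface at z = 0. Lengths are in m, angles in rad, forces in N, time in s.
With the tool pointing down it reaches from about 0.3 to 0.875 m from the base axis. Payload 6.4 kg.
Tool frame: the origin (TCP) lies on the mounting face of the last link; the fingertips stand 166 mm ahead of it and the grasp point (between the pads) lies 147 mm ahead of it; z points along the fingers, y is the line along which they close (so a half turn about z gives the same grasp; the last joint's range is limited). The gripper opens to 88 mm and grips with 3 to 60 N. Pads are 18 mm wide; open, the fingers measure 123 mm over their backs; the gripper's body (75 mm by 187 mm) begins 45 mm behind the grasp point.
Start: joints at [-1.335, 0.181, 1.607, -0, 1.354, -0.206], TCP at [0.246, -0.52, 0.405] pointing down, gripper open.
Joint ranges: [-2.99, 2.99], [-0.89, 2.07], [0.3, 2.58], [-1.14, 4.28], [0, 2.63], [-3.12, 3.12]. Speed limits (rad/s): [2.57, 2.57, 3.01, 3.14, 3.14, 3.14].

## Interface

Orientations are given as [roll, pitch, yaw] about the fixed x, y, z axes, in that order (R = Rz(yaw) Ry(pitch) Rx(roll)).
In Python, from workcell import robot gives the robot as it stands.
- The arm moves only by the tool arm_command, never from a script. Its argument "plan" is text: rows parted by semicolons, each of 7 numbers parted by spaces: the shift along the tool's x, y, z in m, then the turn, a rotation vector about the tool's x, y, z in rad, then the closure in counts, from 0 (fully open) to 255 (shut). In form: tx ty tz rx ry rz claw; .... A call has 1 to 20 rows; each row shifts and turns the commanded pose from where the row before left it, along the tool's axes as they then stand; what a row does not reach is not made up. A row lasts 1/8 s, in which the tool goes at most 62.5 mm and 10.7 degrees, less where a joint would pass 70% of its speed; a pose out of reach is approached as far as the arm can. A call is refused whole if a number of a shift passes 0.0625 or a number of a turn 0.188, either way. A call with a gripper value outside its range is refused whole. The fingers move at their own pace and stop on an object; "grip_force" is the grip in N (left out, the last holds). Time passes only in rows, so rows that do not move let the fingers close. It gives the time, the measured TCP pose, the force, the opening and the grip force at its end, in the units of the state.
- robot.get_state(): the state, without advancing time (a new reading comes with each control period).
- robot.snapshot(name): name is "side" or "top" or "wrist"; returns the picture (420x560x3 uint8, red, green, blue); there is no depth.
- robot.camera_params(name): a dict with "fovy" (degrees; the focal length in pixels is half the picture's height over the tangent of half this angle, whatever the lens; pixels are square), "cx", "cy" (the principal point, pixels), "position" and "rotation" of the camera in the world. Camera axes: x right, y down, z forward; pixel columns grow to the right and rows downward; lengths in m; the calibration is good to about 2 mm. The wrist camera is an equidistant fisheye: a pixel r from the principal point sees the ray r / f radians off the axis. A picture is of the moment at which its call begins: read the wrist's pose just before it. camera_params takes no time and is no camera call; for the wrist camera it gives the pose at the moment of the call.
- robot.sign_off(): hands the job in; it is judged then, once.
Trained networks look in the newest picture that a camera, given by its name, has taken for a name from the list of things; names that differ only in an ending like _2 or _b are one class to them, and where a whole thing is asked for, a point or a joint stands for the part that bears it (a point fixed in the world has none). Each returns a list of dicts, best first, with "p" (0 to 1); they miss things now and then, are a little off and sometimes report something else, mostly with a low value. They report only what shows in the picture. A call takes as long as a camera call.
- robot.regions_of(camera, query): "region" (420x560 bool, what is visible of it) and "box" ([left, top, right, bottom] in pixels, round what is visible of it).
- robot.mark_of(camera, query): "centre" ([column, row] in pixels: a listed point, or the origin of a listed thing).
The state is a dict: "time": time; "joint_positions": joint angles; "dq": joint speeds; "tau": joint torques, N m; "tcp_pos": TCP position; "eef_rot": TCP orientation; "ft_force": force on the tool from outside, world axes, zero at the start; "torque": the same for the moment, N m; "finger_gap": finger opening in m; "gripper_force": force on a finger pad.
Only numpy, scipy, OpenCV 4.12 (cv2) and the standard library are available. Lean on these libraries where they do the work, as an engineer would, in place of code of your own. Each camera call takes 0.05 s, during which the arm holds its last target. There are 200 camera calls.

## Task

Close the reline jig: take the loose top plate by its lug, lower it level on to the two guide pins of the jig's carriage, the large bush over the thick pin, and press it down past the spring balls until both ends sit fully home on the shoulders; then swing the front latch fully in over the plate. The carriage is clamped at this patient's setting, so see or feel where it stands; leave the jars and the carver where they are.

Things in the scene. Friction and masses are not known exactly. Their poses are not given: they have to be found in the camera images.
- jig: Bed of the jig, fixed: dark plate 144 (x) x 104 (y) mm with a slide rail along x. Origin: under its centre, on the bench. Clamped on the rail, square to the bed, its middle at y = 0 but anywhere from x = -15 to +15 mm (not reported; it cannot move): the grey carriage, 120 x 174 mm, top face at z = 27 mm, with a jaw model (to z = 59) in its middle, two guide pins and the latch.
- seat_level (a point): Fixed point of the bed straight over its origin, 59 mm above the bench: the height of the two 25 mm wide shoulders on which the plate sits home. On each stands a guide pin, at the carriage's x = 0 (so -15 to +15 of the bed): pin a at y = +62 mm, 14 mm thick; pin b at y = -62 mm, 11 mm thick. Straight up to z = 93 mm, then tapering 3 mm a side to a flat tip at z = 103 mm.
- ball_level (a point): Fixed point of the bed over its origin, 80 mm above the bench: the height of two spring balls in each pin, 2.5 mm out of it to +x and -x. A plate laid on the pins stays up on them, its underside near z = 82 mm. A push of 10 to 25 N in the middle, or 8 to 18 N on each end in turn, drives it past them; at home (underside z = 59) they stand above it again. Pushed at one end only it tilts and jams.
- top_plate: Loose upper half, 0.4 to 0.6 kg: bare metal plate 80 (x) x 154 (y) mm, spanning z = 6 to 18 mm; a white plaster pad 52 x 66 mm and two brass bushes reach down to z = 0. Origin: centre of its underside (z = 0). A dark steel lug 14 (x) x 30 (y) mm stands in the middle of its top, to z = 42: grasp it across x. Free places to press with closed fingers: x = 0, y = +38 and -38 mm, z = 18 mm.
- plate_lug (a point): Middle of the plate's lug, 12 mm above the plate's top face and 12 mm below the lug's top.
- bush_a (a point): Centre of the lower mouth of the large bush, at plate y = +62 mm: bore 15.5 mm, right through, 18 mm long. Goes on the thick pin a.
- bush_b (a point): Centre of the lower mouth of the small bush, at plate y = -62 mm: bore 12.5 mm, right through, 18 mm long. Goes on the thin pin b.
- latch (a joint): Swing latch on the carriage's front, rad, about the vertical through carriage x = -51, y = 0 mm. At 0 its arm (31 mm long, 13 wide, z = 79 to 87 mm) lies along the front to -y; at 1.57 it points to +x, 2 mm above the plate at home (stop 1.6; fully in: over 1.4); below 0 it is farther out. An upright knob, 12 mm thick, z = 87 to 103 mm, stands 19 mm from the axis: push it, 2 N. Stays where left.
- salve_jar: Blue-lidded salve jar, 60 mm across, 52 mm high; origin under its centre. Bystander: leave it alone.
- wax_jar: Red-lidded wax jar, 50 mm across, 45 mm high; origin under its centre. Bystander: leave it alone.
- wax_carver: Steel wax carver, a thin rod 143 mm long (its y), 9 mm thick, lying flat; origin under its middle. Bystander: leave it alone.

How it is judged:
On the way:
1. the plate is home on both shoulders, the latch still out (x of top_plate in the frame of jig between -0.02 and 0.02 m and y of top_plate in the frame of jig between -0.004 and 0.004 m and y of bush_a in the frame of jig above 0 m and z of top_plate in the frame of jig between 0.056 and 0.0615 m and z of each of bush_a, bush_b in the frame of jig below 0.062 m and value of joint latch below 0.9 rad), for 0.1 s.
At the end, for the whole second after the job is handed in: The top plate is home on both pins, its underside within 2.5 mm of the shoulders' height (each bush within 3 mm), within 4 mm of the bed's middle line, the large bush on the thick pin, at rest, and the latch is in over it (joint above 1.4 rad) (x of top_plate in the frame of jig between -0.02 and 0.02 m and y of top_plate in the frame of jig between -0.004 and 0.004 m and y of bush_a in the frame of jig above 0 m and z of top_plate in the frame of jig between 0.056 and 0.0615 m and z of each of bush_a, bush_b in the frame of jig below 0.062 m and value of joint latch above 1.4 rad and linear speed of top_plate below 0.02 m/s); the robot touches nothing.
It fails at once if the salve jar is moved more than 3 cm (distance of salve_jar from where it was at the start of the episode above 0.03 m).
It fails at once if the wax jar is moved more than 3 cm (distance of wax_jar from where it was at the start of the episode above 0.03 m).
It fails at once if the wax carver is moved more than 3 cm (distance of wax_carver from where it was at the start of the episode above 0.03 m).
It also fails if it takes over 72 s, if anything falls off the work surface, if the arm or the gripper's body presses on something with over 40 N, if the wrist force passes 120 N, or if a joint passes its speed limit or range.

## Working session

There is one attempt and no reset: what is moved stays moved. The work goes in short steps, Python scripts to look and compute and a tool call to move; the robot and the scene stay as the last step left them, time stands still between calls to the robot, and variables do not carry over. Pictures are saved under pics/ and viewed, at most 10 in all, crops included, and the job is handed in when it is done.

Besides the shell and the picture viewer there is one more tool, called after "Call:" as a command line: name --argument value ..., lists and objects as JSON in quotes. arm_command: Moves the arm, as the interface text tells. Its arguments: {"type":"object","properties":{"plan":{"type":"string"},"grip_force":{"type":"number"}},"required":["plan"]}

```bash
mkdir -p pics; cat > h.py <<'E'
import numpy as np, cv2
from workcell import robot
from scipy.spatial.transform import Rotation as Rn
def ray(cam,px,P=None):
    P=P or robot.camera_params(cam); f=210/np.tan(np.radians(P['fovy'])/2)
    u=(px[0]-P['cx'])/f; v=(px[1]-P['cy'])/f
    if cam=='wrist':
        r=np.hypot(u,v); s=np.sin(r)/r if r>1e-9 else 1; d=np.array([u*s,v*s,np.cos(r)])
    else: d=np.array([u,v,1.])
    return np.array(P['position']),np.array(P['rotation'])@d
def onz(cam,px,z,P=None):
    o,d=ray(cam,px,P); return o+d*(z-o[2])/d[2]
def proj(cam,X,P=None):
    P=P or robot.camera_params(cam); f=210/np.tan(np.radians(P['fovy'])/2)
    c=np.array(P['rotation']).T@(np.array(X)-np.array(P['position']))
    if cam=='wrist':
        th=np.arctan2(np.hypot(c[0],c[1]),c[2]); n=np.hypot(c[0],c[1]); return np.array([P['cx']+f*th*c[0]/n,P['cy']+f*th*c[1]/n])
    return np.array([P['cx']+f*c[0]/c[2],P['cy']+f*c[1]/c[2]])
def snap(cam,name):
    im=robot.snapshot(cam); cv2.imwrite(f'pics/{name}.png',im[:,:,::-1]); return im
E
python3 - <<'E'
from h import *
np.set_printoptions(precision=4,suppress=True)
ims=[]
for c in('top','side'):
    P=robot.camera_params(c); print(c,{k:np.round(v,3).tolist() for k,v in P.items()})
    ims.append(snap(c,c+'0'))
    for q,z in(('plate_lug',.030),('bush_a',0),('bush_b',0),('top_plate',0),('jig',0),('seat_level',.059),('ball_level',.08),('latch',.087),('salve_jar',0),('wax_jar',0),('wax_carver',0.005)):
        try: print(q,[(np.round(m['centre'],1).tolist(),round(m['p'],2),onz(c,m['centre'],z)[:2].round(4).tolist()) for m in robot.mark_of(c,q)[:2]])
        except Exception as e: print(q,e)
s=robot.get_state(); print(s)
E
```

```text
top {'fovy': 54.482, 'cx': 279.225, 'cy': 215.484, 'position': [0.34, -0.127, 1.01], 'rotation': [-2.963, -0.007, -1.553]}
plate_lug invalid index to scalar variable.
bush_a invalid index to scalar variable.
bush_b invalid index to scalar variable.
top_plate invalid index to scalar variable.
jig []
seat_level []
ball_level []
latch it knows: ball_level, bush, jig, plate_lug, salve_jar, seat_level, top_plate, wax_carver, wax_jar
salve_jar invalid index to scalar variable.
wax_jar invalid index to scalar variable.
wax_carver invalid index to scalar variable.
side {'fovy': 43.27, 'cx': 275.931, 'cy': 220.702, 'position': [0.019, -1.251, 0.705], 'rotation': [-2.058, -0.002, -0.401]}
plate_lug invalid index to scalar variable.
bush_a invalid index to scalar variable.
bush_b invalid index to scalar variable.
top_plate []
jig invalid index to scalar variable.
seat_level []
ball_level []
latch it knows: ball_level, bush, jig, plate_lug, salve_jar, seat_level, top_plate, wax_carver, wax_jar
salve_jar invalid index to scalar variable.
wax_jar invalid index to scalar variable.
wax_carver []
{'time': 1.1, 'joint_positions': array([-1.3353,  0.1808,  1.607 ,  0.    ,  1.3538, -0.2063]), 'dq': array([-0.001 ,  0.0008, -0.0014, -0.0002, -0.    , -0.002 ]), 'tau': array([  0.0005, -43.3842, -34.2174,   0.0703,   0.0307,   0.    ]), 'tcp_pos': array([ 0.2459, -0.5198,  0.4047]), 'eef_rot': array([-3.1416, -0.    ,  0.4418]), 'ft_force': array([1.3811, 0.5703, 1.0832]), 'torque': array([-0.0012, -0.0281, -0.0299]), 'gripper_force': 0.0, 'finger_gap': 0.0880148511244148}
```

View pics/top0.png

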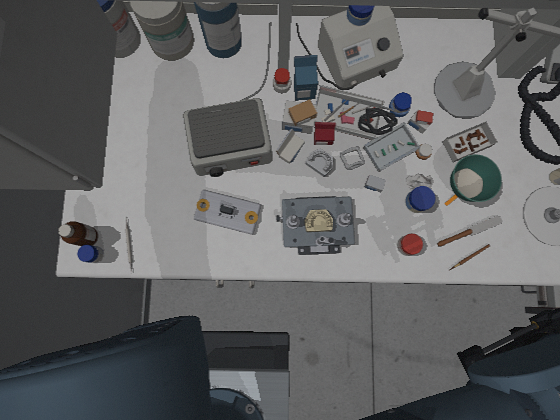

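View pics/side0.png

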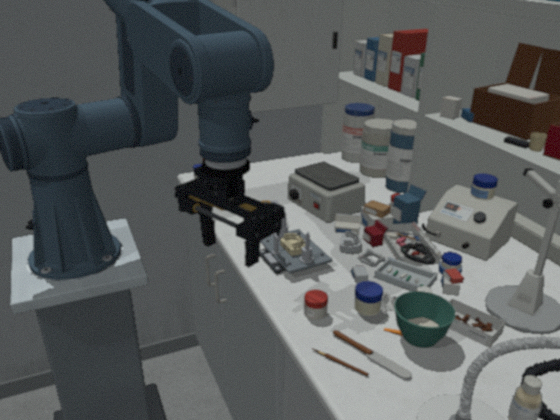

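The top view shows the jig at about (318,222) and the loose plate at (228,211), slightly turned. The red jar is at (412,243) and the blue jar at (422,200). The rotation comes as roll, pitch, yaw, so I need to fix the helper.

```bash
sed -i "s/np.array(P\['rotation'\])/Rn.from_euler('xyz',P['rotation']).as_matrix()/" h.py
python3 - <<'E'
from h import *
c='top'; robot.snapshot(c)
for q,z in(('plate_lug',.030),('bush_a',0.018),('top_plate',0),('jig',0),('seat_level',.059),('ball_level',.08),('salve_jar',0),('wax_jar',0),('wax_carver',0.005)):
    print(q,[(np.round(m['centre'],1).tolist(),round(m['p'],2),onz(c,m['centre'],z)[:2].round(4).tolist()) for m in robot.mark_of(c,q)[:3]])
for n,px,z in(('pinL',(293,224),.1),('pinR',(344,222),.1),('knob?',(321,240),.1)): print(n,onz(c,px,z))
im=robot.snapshot(c); r=cv2.resize(im[170:270,175:375],None,fx=4,fy=4,interpolation=cv2.INTER_CUBIC); cv2.imwrite('pics/c1.png',r[:,:,::-1])
E
```

```text
plate_lug [([228.0, 208.6], 0.56, [0.5309, -0.0046])]
bush_a [([250.7, 215.5], 0.9, [0.517, -0.0598]), ([204.7, 206.9], 0.77, [0.5364, 0.0548])]
top_plate [([226.9, 212.8], 0.69, [0.5259, 0.0015])]
jig [([129.5, 246.0], 0.47, [0.4376, 0.2391]), ([251.6, 216.0], 0.41, [0.5189, -0.0609])]
seat_level []
ball_level []
salve_jar [([415.1, 202.0], 0.62, [0.563, -0.4746])]
wax_jar [([405.3, 247.2], 0.86, [0.4475, -0.4454])]
wax_carver [([126.3, 243.4], 0.51, [0.4434, 0.2457])]
pinL [ 0.48464267 -0.16145874  0.1       ]
pinR [ 0.4914397  -0.27688459  0.1       ]
knob? [ 0.44948169 -0.22477497  0.1       ]
```

View pics/c1.png

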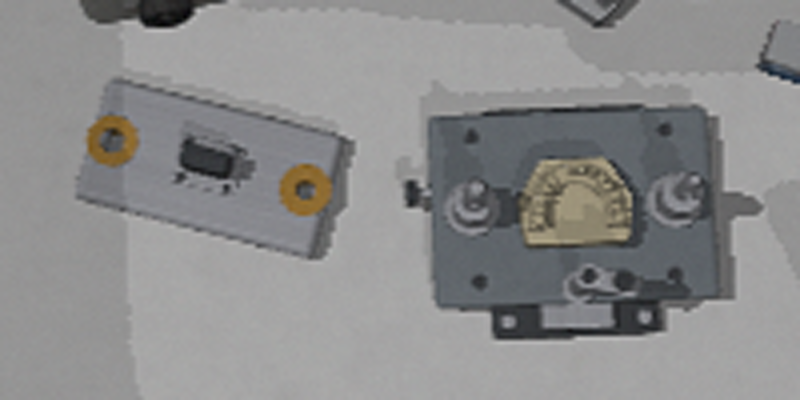

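The crop shows the plate bushes at about (203,205) and (251,217), and the jig pins at (294,218) and (347,216). The latch hub and knob are at the front, near (322,239). I'll go above the jig for a close look with the wrist camera.

Call:
arm_command --plan "0.0486 -0.0244 0 0 0 0 0;0.0486 -0.0244 0 0 0 0 0;0.0486 -0.0244 0 0 0 0 0;0.0486 -0.0244 0 0 0 0 0;0.0486 -0.0244 0 0 0 0 0;0.0486 -0.0244 0 0 0 0 0;0.0486 -0.0244 0 0 0 0 0;0 0 0 0 0 -0.1613 0;0 0 0 0 0 -0.1613 0;0 0 0 0 0 -0.1613 0;0 0 0 0 0 -0.1613 0;0 0 0 0 0 -0.1613 0;0 0 0 0 0 -0.1613 0;0 0 0 0 0 -0.1613 0;0 0 0 0 0 0 0"

```text
time: 3.52
tcp_pos: [0.4804, -0.2199, 0.4048]
eef_rot: [3.142, 0.0, 1.569]
ft_force: [-0.4, -0.2, -0.1]
finger_gap: 0.0879
gripper_force: 0.0
```

```bash
cat > look.py <<'E'
from h import *
import sys
def look(name,qs=(('plate_lug',.030),('bush',0.018),('top_plate',0),('jig',0),('seat_level',.059),('ball_level',.08))):
    s=robot.get_state(); print(s['time'],s['tcp_pos'].round(4),s['eef_rot'].round(4),s['finger_gap'],s['ft_force'].round(1))
    P=robot.camera_params('wrist'); print(P)
    im=snap('wrist',name)
    for q,z in qs:
        print(q,[(np.round(m['centre'],1).tolist(),round(float(m['p']),2),onz('wrist',m['centre'],z,P)[:2].round(4).tolist()) for m in robot.mark_of('wrist',q)[:3]])
    return im,P
if __name__=='__main__': look(sys.argv[1])
E
python3 look.py w1
```

```text
3.525 [ 0.4804 -0.2199  0.4048] [3.1415 0.     1.5694] 0.0879484018995136 [-0.4 -0.2 -0.1]
{'fovy': 65.70646984690485, 'cx': 277.41599964843215, 'cy': 207.7115245791983, 'position': array([ 0.48119657, -0.14225575,  0.38443569]), 'rotation': array([ 2.83965850e+00, -1.99469285e-05, -1.56463592e-03])}
plate_lug []
bush [([308.6, 39.4], 0.97, [0.5158, -0.0615])]
top_plate []
jig []
seat_level []
ball_level []
```

View pics/w1.png

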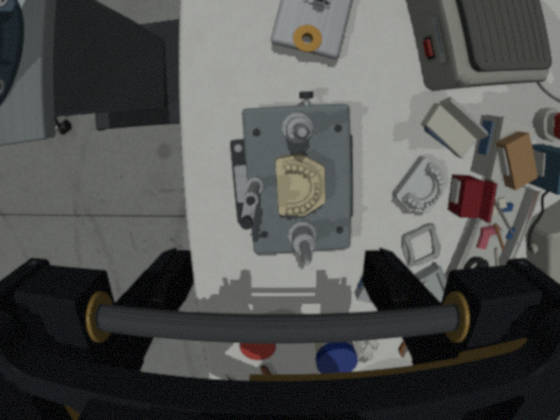

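The wrist view shows the jig with pin a near (298,128) and pin b near (303,240), the latch arm at (250,200), and one bush of the plate at (308,39). I'll zoom in on the pins.

```bash
python3 - <<'E'
import cv2
im=cv2.imread('pics/w1.png')[85:285,225:365]
cv2.imwrite('pics/w1c.png',cv2.resize(im,None,fx=4,fy=4,interpolation=cv2.INTER_CUBIC)[:, :][100:700])
E
```

```text
(no output)
```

View pics/w1c.png

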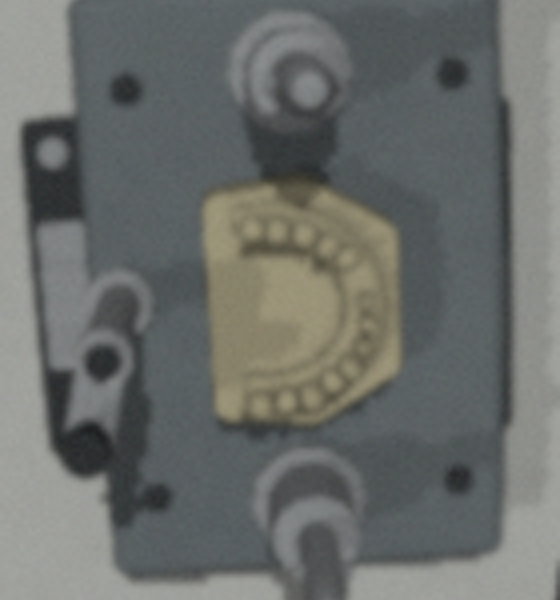

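Pin a's tip flat is at full-picture (301.8,132) and the knob top is near (247,222). Pin b's tip is just below the crop, near (306,259). Next I'll compute world positions.

```bash
python3 - <<'E'
from h import *
P=robot.camera_params('wrist'); np.set_printoptions(precision=4,suppress=True)
for n,px,z in(('tip a',(301.7,132),.103),('tip b',(306,260),.103),('base a',(297.5,127),.027),('base b',(302.5,233),.03),('shoulder b',(304,242.7),.059),('knob',(246.5,221.7),.103),('hub',(255.3,185),.06),('screw',(250.7,200),.087),
 ('cBL',(253.7,251.5),.027),('cBR',(349.3,248),.027),('cTL',(243,108),.027),('cTR',(349,103),.027)): print(n,onz('wrist',px,z,P))
im=cv2.imread('pics/w1.png',0)
# tip b: print a patch
print(im[248:270,294:320:1])
E
```

```text
tip a [ 0.502  -0.1616  0.103 ]
tip b [ 0.5086 -0.2828  0.103 ]
base a [ 0.503  -0.1614  0.027 ]
base b [ 0.5105 -0.2838  0.03  ]
shoulder b [ 0.51   -0.2836  0.059 ]
knob [ 0.4525 -0.2434  0.103 ]
hub [ 0.4584 -0.2189  0.06  ]
screw [ 0.4556 -0.2272  0.087 ]
cBL [ 0.4522 -0.3091  0.027 ]
cBR [ 0.569  -0.3053  0.027 ]
cTL [ 0.4438 -0.1401  0.027 ]
cTR [ 0.5597 -0.1333  0.027 ]
[[112 123 129 128 124 108  88  75  81  80  84  85  83  79  80  89 110 122
  123 114 101  91  92  89  92  89]
 [100 116 126 130 125 110  88  78  81  81  82  80  80  82  78  88 104 117
  115 107  95  85  88  85  83  85]
 [ 82 103 122 124 121 111  92  81  80  82  82  82  82  79  81  82  94 103
  104  98  93  94  94  95  96  96]
 [ 78  94 113 118 117 109 102  88  81  83  80  80  84  80  79  84  91 100
  102 109 115 123 121 121 125 124]
 [ 85  92 102 105 108 111 108  92  82  80  82  81  82  82  80  81  90 100
  113 126 141 146 145 146 149 149]
 [ 93  93  95  98 110 114 107  90  80  81  82  82  84  81  81  80  87 101
  118 138 150 154 154 156 157 159]
 [103  96  97  97 104 107 101  86  83  82  87  85  84  87  84  78 
[... 978 characters left out ...]
30 140 152
  157 158 158 160 158 158 158 160]
 [159 158 154 139 116 103  98  97  95 101 117 124 132 132 137 144 150 157
  158 157 161 157 159 158 161 158]
 [160 160 156 143 117 104  99  97  96 106 122 139 145 143 146 151 156 156
  158 158 155 157 159 157 157 158]
 [161 161 158 147 130 115 107  99 102 112 133 147 154 157 156 156 157 160
  160 158 153 157 157 157 160 158]
 [160 160 158 155 146 134 119 107 107 124 140 154 159 158 157 156 157 155
  157 154 156 156 157 156 158 160]
 [161 160 159 158 153 145 136 123 119 134 152 155 159 160 158 156 158 158
  155 155 157 158 158 157 156 157]
 [158 157 160 159 157 157 147 140 141 148 153 158 160 158 156 155 158 153
  158 159 158 155 152 143 146 144]]
```

Jig: the pin midpoint is about (0.5056,-0.2228) and the yaw about +0.053. Pin spacing, carriage corners and the latch axis all agree. Next I look at the plate.

Call:
arm_command --plan "0.0543 0.012 0.0138 0 0 0 0;0.0543 0.012 0.0138 0 0 0 0;0.0543 0.012 0.0138 0 0 0 0;0.0543 0.012 0.0138 0 0 0 0;0 0 0 0 0 0 0;0 0 0 0 0 0 0"

```text
time: 4.62
tcp_pos: [0.5284, -0.003, 0.3497]
eef_rot: [3.142, 0.001, 1.571]
ft_force: [0.7, -0.7, -0.6]
finger_gap: 0.0877
gripper_force: 0.0
```

```bash
python3 - <<'E'
from look import *
im,P=look('w2',(('plate_lug',.030),('bush',0.0),('top_plate',0)))
cv2.imwrite('pics/w2c.png',cv2.resize(im[60:260,190:390],None,fx=3,fy=3,interpolation=cv2.INTER_CUBIC)[:,:,::-1])
E
```

```text
4.625 [ 0.5284 -0.003   0.3497] [3.1416e+00 6.0000e-04 1.5714e+00] 0.08766856106495777 [ 0.7 -0.7 -0.6]
{'fovy': 65.70646984690485, 'cx': 277.41599964843215, 'cy': 207.7115245791983, 'position': array([0.52910543, 0.07471737, 0.32931933]), 'rotation': array([ 2.83914935e+00, -2.37205906e-05,  3.85601253e-04])}
plate_lug [([276.5, 188.0], 0.61, [0.5283, 0.0009])]
bush [([290.1, 119.4], 0.89, [0.5418, 0.0646]), ([263.6, 230.6], 0.87, [0.5141, -0.0541])]
top_plate [([277.7, 181.6], 0.61, [0.5294, 0.0003])]
```

View pics/w2c.png

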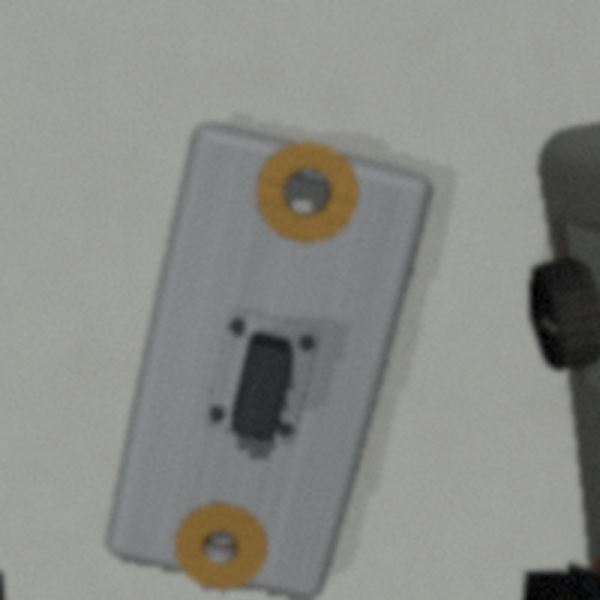

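The large bore is the upper one, at crop (307,191), toward +y. The small bore is at (221,545), so no half turn is needed. Now the exact pose.

```bash
python3 - <<'E'
from h import *
P=robot.camera_params('wrist')
f=lambda X,Y,z: onz('wrist',((X+.5)/3-.5+190,(Y+.5)/3-.5+60),z,P)
a=f(307,191,.018);b=f(221,545,.018);l=f(267,383,.042)
d=a-b; psi=np.arctan2(-d[0],d[1]); print(a,b,np.linalg.norm(d),psi,(a+b)/2,l, 'yaw',psi+np.pi/2)
c=[f(198,124,.018),f(432,182,.018),f(108,552,.018),f(318,598,.018)]
print(np.mean(c,0),[np.arctan2(-(c[i]-c[i+2])[0],(c[i]-c[i+2])[1]) for i in(0,1)],[np.linalg.norm(c[0]-c[2]),np.linalg.norm(c[0]-c[1])])
E
```

```text
[0.54339474 0.06019788 0.018     ] [ 0.51459259 -0.06030895  0.018     ] 0.12390100315001946 -0.2346072041909635 [ 5.28993664e-01 -5.55356728e-05  1.80000000e-02] [0.53053545 0.00324831 0.042     ] yaw 1.336189122603933
[5.28974206e-01 3.42672539e-04 1.80000000e-02] [np.float64(-0.23262833705948505), np.float64(-0.23525035877604258)] [np.float64(0.14898513110007994), np.float64(0.07643264153291865)]
```

Plate centre (0.529,0.000), psi -0.2345. The bush spacing comes out at 123.9 mm, as it should. I'll turn, descend over the lug with the tips 4 mm above the plate, and close.

Call:
arm_command --plan "0 0 0 0 0 0.1173 0;0 0 0 0 0 0.1173 0;0.0033 -0.0002 0.04 0 0 0 0;0 0 0.04 0 0 0 0;0 0 0.04 0 0 0 0;0 0 0.025 0 0 0 0;0 0 0.0157 0 0 0 0;0 0 0 0 0 0 0;0 0 0 0 0 0 0"

```text
time: 5.95
tcp_pos: [0.5296, 0.0001, 0.1899]
eef_rot: [3.14, -0.0, 1.336]
ft_force: [-0.1, -0.9, 0.1]
finger_gap: 0.088
gripper_force: 0.0
```

Call:
arm_command --plan "0 0 0 0 0 0 120;0 0 0 0 0 0 160;0 0 0 0 0 0 255;0 0 0 0 0 0 255;0 0 0 0 0 0 255;0 0 0 0 0 0 255;0 0 0 0 0 0 255;0 0 0 0 0 0 255" --grip_force 50

```text
time: 6.95
tcp_pos: [0.5286, 0.0006, 0.1887]
eef_rot: [-3.14, 0.0, 1.336]
ft_force: [-1.9, 1.1, 3.0]
finger_gap: 0.0133
gripper_force: 50.0
```

Gripped: the 13.3 mm gap matches the lug. Lift, turn to the jig's yaw and carry over.

Call:
arm_command --plan "0 0 -0.015 0 0 0 255;0 0 -0.035 0 0 0 255;0 0 -0.04 0 0 0 255;0 0 -0.03 0 0 0 255;0 0 -0.01 0 0 0 255;0 0 0 0 0 -0.1439 255;0 0 0 0 0 -0.1439 255;-0.025 -0.004 0 0 0 0 255;-0.045 -0.0072 0 0 0 0 255;-0.045 -0.0072 0 0 0 0 255;-0.045 -0.0072 0 0 0 0 255;-0.0369 -0.0052 0 0 0 0 255;-0.025 -0.004 0 0 0 0 255;0 0 0 0 0 0 255;0 0 0 0 0 0 255"

```text
time: 8.82
tcp_pos: [0.5056, -0.2222, 0.3177]
eef_rot: [-3.14, -0.002, 1.624]
ft_force: [-0.3, -0.3, -6.1]
finger_gap: 0.0135
gripper_force: 50.0
```

```bash
python3 - <<'E'
from look import *
im,P=look('w3',(('plate_lug',.15),('bush',.136),('top_plate',.118),('jig',0)))
im2=snap('side','s3')
c=cv2.resize(im2[200:300,230:360],None,fx=4,fy=4,interpolation=cv2.INTER_CUBIC)[:400]
w=cv2.resize(im[40:270,170:400],(400,400),interpolation=cv2.INTER_CUBIC)
cv2.imwrite('pics/m3.png',np.hstack([w,c[:, 60:460]])[:,:,::-1])
E
```

```text
8.825 [ 0.5056 -0.2222  0.3177] [-3.1400e+00 -1.9000e-03  1.6239e+00] 0.013529368956036677 [-0.3 -0.3 -6.1]
{'fovy': 65.70646984690485, 'cx': 277.41599964843215, 'cy': 207.7115245791983, 'position': array([ 0.50219987, -0.14464553,  0.29757534]), 'rotation': array([2.84156105e+00, 1.68588718e-03, 5.28559528e-02])}
plate_lug [([275.5, 273.4], 0.56, [0.5052, -0.2256])]
bush [([276.6, 332.8], 0.82, [0.5084, -0.2764]), ([272.3, 137.8], 0.81, [0.5001, -0.1585])]
top_plate []
jig []
```

View pics/m3.png

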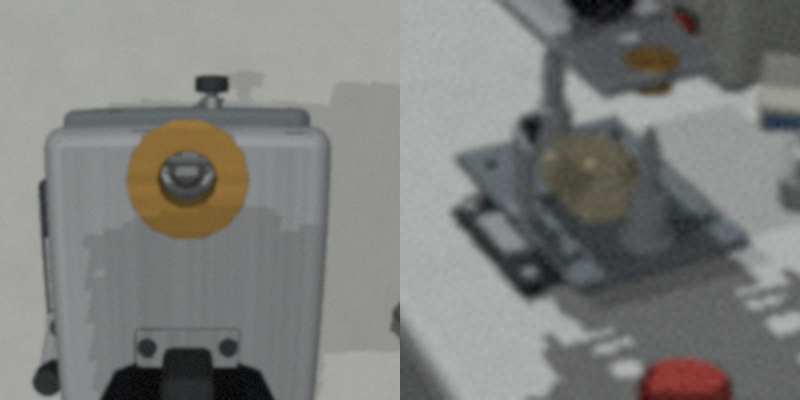

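Pin a shows centred through the large bush, at (188,179) in the left panel. The side view confirms the plate is over both pins. One number check before lowering.

```bash
python3 - <<'E'
from h import *
P=robot.camera_params('wrist'); k=230/400
for n,X,Y,z in(('bush top',188,179,.147),('tip hi',187,170,.103),('tip',187,178,.103),('tip lo',187,188,.103),('knob',48,377,.103)): print(n,onz('wrist',(X*k+170,Y*k+40),z,P))
im=cv2.imread('pics/w3.png',0); print(im[130:158,262:294])
E
```

```text
bush top [ 0.50382537 -0.16019715  0.147     ]
tip hi [ 0.50364386 -0.161599    0.103     ]
tip [ 0.50379499 -0.16438486  0.103     ]
tip lo [ 0.50398453 -0.16787853  0.103     ]
knob [ 0.45360552 -0.24327599  0.103     ]
[[110 109 104 101  92  92  92  97  96  93  99  92  99 100 102 104 104 104
  102 103 104  97  89  89  85  91  94  98 105 110 112 112]
 [108 109 101  91  86  86  93  94  93  92  96  94  92  97  95  97  96  95
   97  95  94  92  94  91  90  91  92  97 100 106 110 111]
 [107 103  93  79  74  81  85  87  88  87  87  89  87  85  87  87  88  88
   86  90  88  88  85  85  84  88  84  88  88 102 107 111]
 [102  92  79  67  68  70  76  76  78  81  79  79  79  78  78  79  78  80
   82  78  80  78  78  79  79  82  80  76  81  89 102 108]
 [ 93  82  70  65  64  64  63  67  69  71  74  75  74  77  76  72  75  77
   78  75  73  71  68  71  71  70  74  67  74  82  91 103]
 [ 89  80  80  80  72  63  65  61  66  75  82  86  86  88  87  85  89  85
   91  85  82  76  69  63  66  70  75  77  77  78  87 102]
 [ 83  86  97  97  89  73  68  65  73  86 100 104 105 107 106 106 105 105
  106 
[... 2146 characters left out ...]
2  56  60  61  63  70  83  95 103]
 [102  97  83  67  62  59  62  61  64  60  60  60  59  60  60  59  58  59
   61  61  60  62  63  66  65  58  61  70  82  94 102 107]
 [103 101  91  77  65  64  59  61  60  59  63  62  61  62  61  65  57  63
   63  60  62  62  63  61  62  65  70  80  96 104 107 108]
 [107 103 101  94  81  70  66  62  64  61  64  64  65  64  65  65  68  65
   65  64  64  63  65  65  66  67  79  88 101 108 109 107]
 [106 107 104  99  96  84  76  72  69  65  65  64  64  65  64  65  63  64
   63  66  65  63  69  73  71  78  86  92 103 106 105 107]
 [106 106 104 106  99  99  91  87  78  74  68  66  65  67  68  64  69  67
   66  65  69  74  78  81  83  85  94  97 101 103 105 103]]
```

The bush and the pin tip agree to within 0.5 mm in x, and the pin sits about 1.5 mm farther toward -y. I'll shift slightly and lower on to the pins.

Call:
arm_command --plan "-0.0013 0 0.012 0 0 0 255;0 0 0.008 0 0 0 255;0 0 0.005 0 0 0 255;0 0 0.004 0 0 0 255;0 0 0.004 0 0 0 255;0 0 0.003 0 0 0 255;0 0 0.003 0 0 0 255;0 0 0 0 0 0 255"

```text
time: 10.12
tcp_pos: [0.506, -0.2242, 0.2796]
eef_rot: [-3.141, -0.0, 1.624]
ft_force: [-0.6, -0.1, -5.0]
finger_gap: 0.0137
gripper_force: 50.0
```

The plate is on the pins with no side force. On to the balls.

Call:
arm_command --plan "0 0 0.004 0 0 0 255;0 0 0.003 0 0 0 255;0 0 0.002 0 0 0 255;0 0 0.002 0 0 0 255;0 0 0.002 0 0 0 255;0 0 0 0 0 0 255" --grip_force 60

```text
time: 10.88
tcp_pos: [0.5064, -0.2243, 0.2697]
eef_rot: [3.141, 0.001, 1.625]
ft_force: [-10.2, 6.3, 18.6]
finger_gap: 0.0137
gripper_force: 60.1
```

It's on the balls with about 24 N up and some side force (-10, +6). I'll ease the side load and push further.

Call:
arm_command --plan "0.0008 -0.0012 0 0 0 0 255;0 0 0.001 0 0 0 255;0 0 0.0015 0 0 0 255;0 0 0 0 0 0 255"

```text
time: 11.38
tcp_pos: [0.5058, -0.2245, 0.2679]
eef_rot: [3.139, 0.004, 1.624]
ft_force: [-4.9, -2.7, 11.5]
finger_gap: 0.0134
gripper_force: 60.0
```

Call:
arm_command --plan "0 0 0.002 0 0 0 255;0 0 0.002 0 0 0 255;0 0 0.002 0 0 0 255;0 0 0 0 0 0 255"

```text
time: 11.88
tcp_pos: [0.5053, -0.2244, 0.259]
eef_rot: [3.14, 0.003, 1.624]
ft_force: [-0.2, -4.9, -0.6]
finger_gap: 0.0137
gripper_force: 59.9
```

Past the balls. Down on to the shoulders.

Call:
arm_command --plan "0 0 0.003 0 0 0 255;0 0 0.003 0 0 0 255;0 0 0.003 0 0 0 255;0 0 0.002 0 0 0 255;0 0 0.002 0 0 0 255;0 0 0 0 0 0 255;0 0 0 0 0 0 255"

```text
time: 12.75
tcp_pos: [0.5055, -0.2232, 0.2475]
eef_rot: [3.14, 0.0, 1.625]
ft_force: [-7.2, 4.4, 19.7]
finger_gap: 0.0137
gripper_force: 60.0
```

Home: the underside works out at 58.8 mm with 25 N up, and level. Unload, open only part way (to stay clear of the latch), and rise.

Call:
arm_command --plan "0 0 -0.0015 0 0 0 255;0 0 0 0 0 0 150;0 0 0 0 0 0 150;0 0 0 0 0 0 150;0 0 0 0 0 0 150;0 0 -0.005 0 0 0 150;0 0 -0.03 0 0 0 150;0 0 -0.03 0 0 0 150;0 0 -0.02 0 0 0 150;0 0 0 0 0 0 150"

```text
time: 14.0
tcp_pos: [0.5054, -0.2238, 0.3339]
eef_rot: [3.138, 0.003, 1.624]
ft_force: [0.4, -0.7, -0.3]
finger_gap: 0.0364
gripper_force: 0.0
```

```bash
python3 - <<'E'
from look import *
im,P=look('w4',(('plate_lug',.089),('bush',.077),))
f=lambda jx,jy,z: proj('wrist',np.array([.5055,-.2232,z])+Rn.from_euler('z',.053).apply([jx,jy,0]),P)
for q in((-.04,.077,.077),(.04,.077,.077),(0,.062,.077),(0,0,.101)): print(f(*q).round(1))
cv2.imwrite('pics/w4c.png',cv2.resize(im[70:350,150:400],None,fx=2.1,fy=2.1,interpolation=cv2.INTER_CUBIC)[:,:,::-1])
E
```

```text
14.0 [ 0.5054 -0.2238  0.3339] [3.1383e+00 2.7000e-03 1.6241e+00] 0.036415257742042274 [ 0.4 -0.7 -0.3]
{'fovy': 65.70646984690485, 'cx': 277.41599964843215, 'cy': 207.7115245791983, 'position': array([ 0.50207391, -0.14633902,  0.31336013]), 'rotation': array([ 2.83708057, -0.00322363,  0.053083  ])}
plate_lug [([275.1, 216.8], 0.82, [0.5052, -0.2237])]
bush [([277.2, 270.7], 0.89, [0.5095, -0.2747]), ([277.4, 128.4], 0.77, [0.5036, -0.1606])]
[220.1 109.6]
[330.8 109.5]
[275.5 129.2]
[275.5 221.7]
```

View pics/w4c.png

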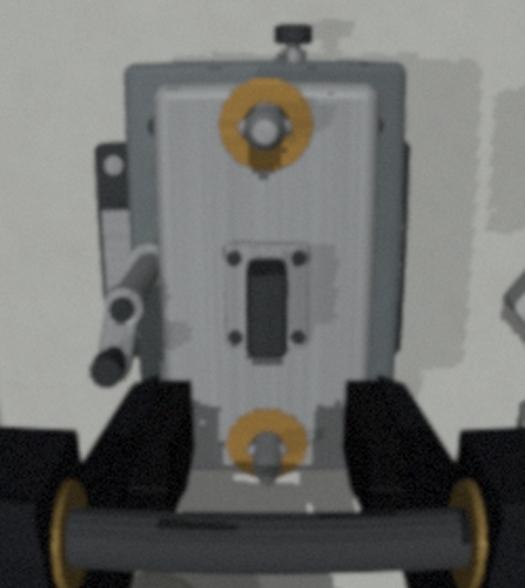

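The plate is down, with the balls of pin a showing above the bush at (265,127). Bush b's ring is at crop (267,442) and the latch is still out with its knob at (108,367). I'll check b's height and the knob against the model.

```bash
python3 - <<'E'
from look import *
P=robot.camera_params('wrist')
R=Rn.from_euler('z',.053); C=np.array([.5055,-.2232,0])
f=lambda jx,jy,z: proj('wrist',C+[0,0,z]+R.apply([jx,jy,0]),P)
k=2.1
for z in(.077,.080,.084): print('b top',z,f(0,-.062,z),'a top',f(0,.062,z))
print('seen b',267/k+150,442/k+70,'a',266/k+150,124/k+70)
X=onz('wrist',(108/k+150,367/k+70),.103,P); print('knob jig',R.inv().apply(X-C))
X=onz('wrist',(122/k+150,309/k+70),.088,P); print('screw jig',R.inv().apply(X-C))
E
```

```text
b top 0.077 [278.12081593 285.08589278] a top [278.23925584 131.6159035 ]
b top 0.08 [278.12340226 286.94297452] a top [278.24466146 131.8982054 ]
b top 0.084 [278.12690722 289.47476195] a top [278.2520887  132.28618199]
seen b 277.1428571428571 280.4761904761905 a 276.66666666666663 129.04761904761904
knob jig [-0.05448574 -0.01432388  0.103     ]
screw jig [-0.05151368  0.00129894  0.088     ]
```

Both ends are home. Now the latch: close the fingers, go to the outer side of the knob and lower the tips to z≈0.093.

Call:
arm_command --plan "-0.008 -0.045 0 0 0 0 255;-0.008 -0.045 0 0 0 0 255;0 0 0 0 0 0 255;0 0 0 0 0 0 255;0 0 0.03 0 0 0 255;0 0 0.03 0 0 0 255;0 0 0.0145 0 0 0 255;0 0 0 0 0 0 255"

```text
time: 15.15
tcp_pos: [0.416, -0.2438, 0.2563]
eef_rot: [-3.14, -0.002, 1.625]
ft_force: [0.3, -0.1, -1.2]
finger_gap: 0.0005
gripper_force: 0.0
```

Call:
arm_command --plan "0 0.007 0 0 0 0 255;0 0.007 0 0 0 0 255;0.001 0.006 0 0 0 0 255;0.001 0.006 0 0 0 0 255;0.001 0.005 0 0 0 0 255;0 0 0 0 0 0 255"

```text
time: 15.9
tcp_pos: [0.4471, -0.2393, 0.2573]
eef_rot: [3.141, -0.0, 1.624]
ft_force: [0.3, -0.1, 1.0]
finger_gap: 0.0006
gripper_force: 0.5
```

Retreat, go round to the -y side and push the knob to +y.

Call:
arm_command --plan "0 -0.008 0 0 0 0 255;-0.011 0 0 0 0 0 255;-0.011 0 0 0 0 0 255;0 0.017 0 0 0 0 255;0 0.017 0 0 0 0 255;0 0 0 0 0 0 255;0.006 0 0 0 0 0 255;0.005 0 0 0 0 0 255;0.004 0 0 0 0 0 255;0.003 0 0 0 0 0 255;0 0 0 0 0 0 255"

```text
time: 17.27
tcp_pos: [0.473, -0.2422, 0.258]
eef_rot: [3.14, 0.001, 1.624]
ft_force: [2.0, -1.8, 0.6]
finger_gap: 0.0005
gripper_force: 1.1
```

```bash
python3 - <<'E'
from look import *
im,P=look('w5',())
cv2.imwrite('pics/w5c.png',cv2.resize(im[50:400,130:430],None,fx=1.7,fy=1.7,interpolation=cv2.INTER_CUBIC)[:,:,::-1])
s=robot.get_state();print(Rn.from_euler('z',.053).inv().apply(s['tcp_pos']-[.5055,-.2232,0]))
E
```

```text
17.275 [ 0.473  -0.2422  0.258 ] [3.1402e+00 1.5000e-03 1.6244e+00] 0.000504416742383928 [ 2.  -1.8  0.6]
{'fovy': 65.70646984690485, 'cx': 277.41599964843215, 'cy': 207.7115245791983, 'position': array([ 0.4696496 , -0.16466529,  0.23755105]), 'rotation': array([ 2.83815217e+00, -1.39393265e-03,  5.33410955e-02])}
[-0.03359706 -0.01719547  0.2577606 ]
```

View pics/w5c.png

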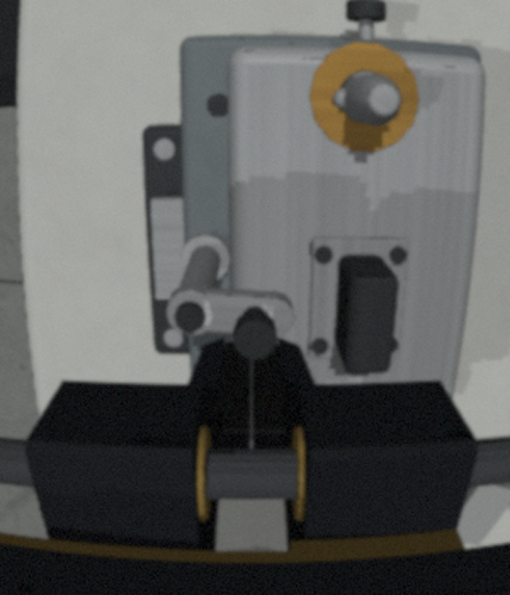

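The latch arm now lies nearly along +x over the plate, with the knob at (255,335) against the fingertips. I'll push on to the stop.

Call:
arm_command --plan "0.002 0 0 0 0 0 255;0.0015 0 0 0 0 0 255;0.001 0 0 0 0 0 255;0 0 0 0 0 0 255"

```text
time: 17.82
tcp_pos: [0.4727, -0.2393, 0.2577]
eef_rot: [3.141, 0.005, 1.624]
ft_force: [1.2, -10.8, -1.7]
finger_gap: 0.0004
gripper_force: 5.6
```

At the stop: the reaction is 10.8 N, well over the 2 N push. Back off, rise and verify.

Call:
arm_command --plan "-0.006 0 0 0 0 0 255;-0.006 0 0 0 0 0 255;0 0 -0.03 0 0 0 255;0 0 -0.04 0 0 0 255;0 0.02 -0.02 0 0 0 255;0 0 0 0 0 0 255;0 0 0 0 0 0 255"

```text
time: 18.7
tcp_pos: [0.4924, -0.2481, 0.3457]
eef_rot: [-3.139, -0.002, 1.625]
ft_force: [0.2, -0.1, -0.3]
finger_gap: 0.0005
gripper_force: 0.0
```

```bash
python3 - <<'E'
from look import *
im,P=look('w6',(('plate_lug',.089),('bush',.077),))
cv2.imwrite('pics/w6c.png',cv2.resize(im[70:350,150:400],None,fx=2.1,fy=2.1,interpolation=cv2.INTER_CUBIC)[:,:,::-1])
E
```

```text
18.7 [ 0.4924 -0.2481  0.3457] [-3.1392e+00 -2.1000e-03  1.6245e+00] 0.0004691347516669424 [ 0.2 -0.1 -0.3]
{'fovy': 65.70646984690485, 'cx': 277.41599964843215, 'cy': 207.7115245791983, 'position': array([ 0.4889055 , -0.17054896,  0.32551759]), 'rotation': array([2.84173961e+00, 2.48452675e-03, 5.34769666e-02])}
plate_lug [([298.1, 181.4], 0.78, [0.5065, -0.2223])]
bush [([294.8, 99.0], 0.87, [0.5009, -0.1613]), ([296.1, 242.9], 0.75, [0.5096, -0.2771])]
```

View pics/w6c.png

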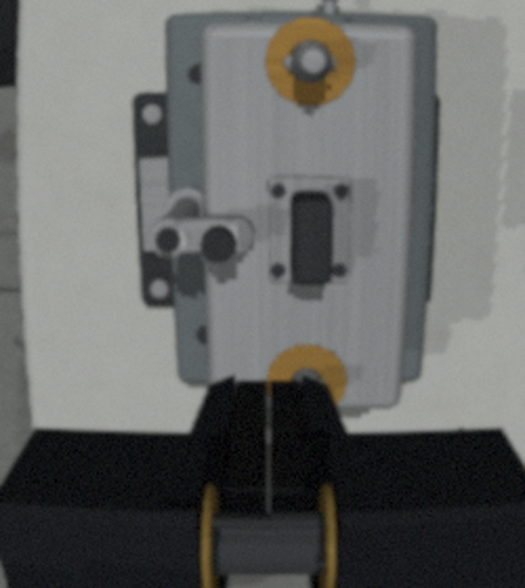

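The latch arm points to +x over the seated plate (hub at (168,238), knob at (218,243)), and the gripper is clear. Handing in.

```bash
python3 -c "
from workcell import robot
print(robot.sign_off())"
```

```text
the job is handed in; nothing more can be done
None
```

The jig is closed and handed in at about 19 s of the 72 s allowed: both ends of the plate measured home on the shoulders, the latch was pushed in to its stop, and the jars and carver were not touched; the sign-off returned no verdict.

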